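Lever open the bento box and lift out the bread roll with tongs

TASK

Slide the blade of the blue-handled spreading knife under the tab of the pink bento box's lid and lever the lid open until it lies back by itself, keeping the robot itself off the lid and box, then lay the knife down on the teak board clear of the box. Take the red-tipped tongs out of their caddy, close them on the little bread roll inside the box and lift it well clear, at least 12 cm above the board; finish while still holding the roll up in the tongs, without the robot ever touching the roll. Leave the chutney pot in its compartment and everything else on the board where it is.

Things in the scene. Friction and masses are not known exactly. Their poses are not given: they have to be found in the camera images.
- bento: Pink plastic bento box, fixed: 160 (x) x 136 (y) x 54 mm high without lid, walls 5 mm, inner floor 5 mm above its underside, a 5 mm divider at its x = 0 makes two compartments of 72 (x) x 126 (y) mm. Origin at the centre of the underside, z up. The lid's tab is on its -y side, the hinge on its +y side.
- lid_hinge (a point): Point on the hinge line at the middle of the box's +y top edge, 54 mm above the board, at (0, 68, 54) mm in the box's frame. The hinge line runs along the box's x.
- lid_tab (a point): Middle of the outer edge of the tab, on its underside; it moves with the lid. The tab is 50 mm wide (box x), 4 mm thick, and sticks out 21 mm beyond the box's -y wall with its underside at rim height, 54 mm above the board when shut, and free space below. It lies 156 mm from the hinge line.
- lid (a joint): Opening angle of the lid in rad: 0 shut, 1.57 upright, 2.4 lying back against its stop. The lid is 160 x 136 x 5 mm, 70 g; it falls shut from below about 1.4 rad and falls back open by itself from beyond about 1.75 rad.
- roll: Small round firm bread roll, golden brown, diameter 40 mm, 34 mm tall with a domed top and flat base, about 30 g. Origin at the centre of its base. It stands in the middle part of one of the two compartments, hidden until the lid is open.
- pot: Steel chutney pot with a green cap, diameter 44 mm, 32 mm tall, in the other compartment. Origin at the centre of its base. To be left alone.
- spreader: Spreading knife lying flat on the board, 200 mm long, 70 g. Blue handle 105 long x 18 wide x 15 mm tall from x = -105 to 0 mm; steel blade 22 mm wide, 3 mm thick, its middle 7.5 mm above the underside, from x = 0 to 95 mm. Origin on the underside at the joint of handle and blade; its x axis points along the blade, z up.
- spreader_tip (a point): Front end of the blade's centre line, at (95, 0, 7.5) mm in the knife's frame.
- caddy: Dark green-grey caddy fixed to the board, an open box 50 (x) x 100 (y) x 65 mm high with 5 mm walls and floor and a 70 x 120 mm foot plate 4 mm thick. Origin at the centre of the underside. The tongs stand in it jaws down.
- tongs: Steel spring tongs with red grips and red jaws, upright, jaws down, 163 mm tall, 85 g. Origin midway between the open jaws at their lower ends, z up along the tongs; the frame belongs to the -y arm. Jaws part along y: flat pads 24 wide (x), 28 tall, 5 mm thick, 66 mm apart inside, 76 outside when open. Hinge at the top, z = 160 mm.
- tongs_grip (a point): Midway between the red grips, at (0, 0, 126) mm in the tongs' frame. Grips: 22 mm wide (x), z = 103 to 149 mm, 49 mm over their outsides here when open. Squeezing them along y closes the jaws, 4 mm per 1 mm here. The spring takes 7 N to start, 16 N with jaws 40 mm apart: squeezed by 2 to 3 mm the tongs can be carried with the jaws still about 55 mm apart.
- tongs_arm (a joint): Angle by which the tongs are closed, in rad: 0 fully open, about 0.18 with the jaws 40 mm apart, 0.36 at its stop. It is the turn of the +y arm about the hinge (along the tongs' x, at z = 160 mm) towards the other arm. Gripped loosely, the tongs may lean a little to one side between the fingers, so see where the jaws are before lowering them.
- flask: Aluminium flask bottle standing upright, diameter 68 mm, 210 mm tall; origin under its centre. Bystander.
- sipper: Closed orange sipper cup, diameter 74 mm, 118 mm tall; origin under its centre. Bystander.
- katori: Yellow ceramic katori (small bowl), diameter 90 mm, 40 mm tall; origin under its centre. Bystander.
- fork_a: Stainless steel fork lying flat, 180 mm long, 22 mm wide, 5 mm thick; origin near its middle. Bystander.
- fork_b: A second fork like the first. Bystander.
Not all that is in view belongs to the job. What is shaped like the tongs but green is not meant.

How it is judged:
By the outcome, as a careful person would: the job done as asked, in the order asked, and still so for the second after the job is handed in, while the arm keeps its last pose, push and grip.
It also fails if it takes over 67 s, if anything falls off the work surface, if the arm or the gripper's body presses on something with over 40 N, if the wrist force passes 120 N, or if a joint passes its speed limit or range.

ROBOT

A 7-joint arm with a two-finger parallel gripper is mounted at the origin on the work surface. World frame = base frame: x ahead of the robot, y to its left, z up, the work surface at z = 0. Lengths are in m, angles in rad, forces in N, time in s.
With the tool pointing down it reaches from about 0.375 to 0.925 m from the base axis. Payload 3.1 kg.
Tool frame: the origin (TCP) lies at the very end of the fingers, on their centre line; the grasp point (between the pads) lies 19 mm behind it; z points along the fingers, y is the direction in which the jaws open and shut (so a half turn about z gives the same grasp; the last joint's range is limited). The gripper opens to 85 mm and grips with 20 to 120 N. Pads are 22 mm wide; open, the fingers measure 114 mm over their backs; the gripper's body (76 mm by 85 mm) begins 54 mm behind the grasp point. The pads swing forward as they close: fully open they stand 13 mm farther back than shut.
Start: joints at [1.021, 0.383, 0.044, 1.598, -0.018, 1.161, -0.05], TCP at [0.284, -0.585, 0.231] pointing down, gripper open.
Joint ranges: [-2.61, 2.61], [-0.41, 2.15], [-1.48, 1.57], [0, 2.5], [-1.57, 4.71], [0.05, 1.97], [-2.85, 2.85]. Speed limits (rad/s): [2.79, 2.79, 3.14, 3.14, 3.14, 3.14, 3.14].

INTERFACE

Orientations are given as a unit quaternion [x, y, z, w].
In Python, from cell import * gives the robot as it stands. The module is installed in compiled form; this text tells all that it offers.
- The arm moves only by the tool carry_out, never from a script. Its argument "steps" is a list of rows, each an object with "dp": the shift along the tool's x, y, z each as a share of 5 cm, from -1 to 1, a list of three; "angular": the turn, a rotation vector about the tool's x, y, z each as a share of 120 degrees, from -1 to 1, a list of three; "gripper": the closure, from 0 (fully open) to 1 (shut). A call has 1 to 12 rows; each row shifts and turns the commanded pose from where the row before left it, along the tool's axes as they then stand; what a row does not reach is not made up. A row lasts 1/8 s, in which the tool goes at most 62.5 mm and 10.7 degrees, less where a joint would pass 70% of its speed; a pose out of reach is approached as far as the arm can. A call with a number of a shift or a turn outside -1 to 1 is refused whole. A call with a gripper value outside its range is refused whole. The fingers move at their own pace and stop on an object; the grip force is fixed at half the most. Time passes only in rows, so rows that do not move let the fingers close. It gives the time, the measured TCP pose, the force and the opening at its end, in the units of the state.
- read_state(): the state, without advancing time (a new reading comes with each control period).
- get_image(name): name is "scene" or "top" or "wrist"; returns the picture (400x640x3 uint8, red, green, blue); there is no depth.
- camera_info(name): a dict with "fx", "fy", "cx", "cy" (pixels), "k1" (the pictures are not rectified: a ray, as slopes to the right and down, at radius r is drawn at 1 + k1 r^2 times it, then the intrinsics apply), "R" (3x3) and "t" (3): a world point X has camera coordinates R X + t. Camera axes: x right, y down, z forward; pixel columns grow to the right and rows downward; lengths in m; the calibration is good to about 2 mm. A picture is of the moment at which its call begins: read the wrist's pose just before it. camera_info takes no time and is no camera call; for the wrist camera it gives the pose at the moment of the call.
- close_job(): hands the job in, once; it reports no verdict.
The state is a dict: "t": time; "joint_pos": joint angles; "joint_velocities": joint speeds; "effort": joint torques, N m; "ee_pos": TCP position; "eef_rot": TCP orientation; "ft_force": force on the tool from outside, world axes, zero at the start; "moment": the same for the moment, N m; "gripper_width": finger opening in m.
Only numpy, scipy, OpenCV 4.12 (cv2) and the standard library are available. Lean on these libraries where they do the work, as an engineer would, in place of code of your own. Each camera call takes 0.05 s, during which the arm holds its last target.

## Working session

There is one attempt and no reset: what is moved stays moved. The work goes in short steps, Python scripts to look and compute and a tool call to move; the robot and the scene stay as the last step left them, time stands still between calls to the robot, and variables do not carry over. Pictures are saved under pics/ and viewed, and the job is handed in when it is done.

Besides the shell and the picture viewer there is one more tool, called after ">>>" by a JSON object that holds its "fn" and its "kwargs", one argument or row to a line. carry_out: Moves the arm, as the interface text tells. Its arguments: {"type":"object","properties":{"steps":{"type":"array"}},"required":["steps"]}

```bash
ls; mkdir -p pics
python3 - <<'E'
from cell import *
import cv2
s=read_state();print(s)
for n in["scene","top","wrist"]:
    i=camera_info(n);print(n,i)
    cv2.imwrite(f"pics/a_{n}.png",get_image(n)[:,:,::-1])
E
```

```text
pics
{'t': 0.0, 'joint_pos': array([ 1.02118138,  0.38384326,  0.04380837,  1.59961592, -0.01793614,
        1.16120287, -0.04988259]), 'joint_velocities': array([ 5.36383321e-04,  1.47923705e-03,  9.59053727e-04, -5.75159720e-05,
        2.24660267e-05,  1.45297439e-03,  5.54203195e-04]), 'effort': array([-2.89889649e-04, -4.33456743e+01,  1.02461837e+00, -2.49511313e+01,
        1.06525677e-02,  1.15485259e-02, -1.24878616e-05]), 'ee_pos': array([ 0.28338468, -0.5838985 ,  0.22986198]), 'eef_rot': array([ 9.74578521e-01,  2.24042216e-01, -3.49190038e-04, -1.29244558e-03]), 'ft_force': array([-0.12096681, -0.07683513,  0.47748221]), 'moment': array([0.0117176 , 0.05444054, 0.02643805]), 'gripper_width': 0.08540631152733583}
scene {'fx': 481.6815968172453, 'fy': 481.6815968172453, 'cx': 318.04855401802115, 'cy': 199.83615048341977, 'k1': -0.14802047179844885, 'R': array([[ 0.19995147,  0.9797997 ,  0.00345854],
       [ 0.76765586, -0.15446302, -0.62196917],
       [-0.60887099,  0.12701862, -0.78303409]]), 't': array([-0.08912281, -0.3468606 ,  1.96038455])}
top {'fx': 376.3225744716722, 'fy': 376.3225744716722, 'cx': 317.66957002891417, 'cy': 199.2626123436426, 'k1': 0.011187492158922724, 'R': array([[ 0.01133225, -0.9999252 , -0.0046009 ],
       [-0.98908196, -0.01053302, -0.14698956],
       [ 0.1469301 ,  0.00621638, -0.98912734]]), 't': array([-0.01998759,  0.57029806,  1.11222091])}
wrist {'fx': 284.4683088898169, 'fy': 284.4683088898169, 'cx': 319.9937487519888, 'cy': 202.86909827642307, 'k1': 0.004853369475813287, 'R': array([[ 0.43702814, -0.89944458, -0.00241776],
       [-0.85435108, -0.41595528,  0.31155325],
       [-0.28123056, -0.13409192, -0.95022562]]), 't': array([-0.65008253, -0.04079271,  0.38020619])}
```

View pics/a_scene.png

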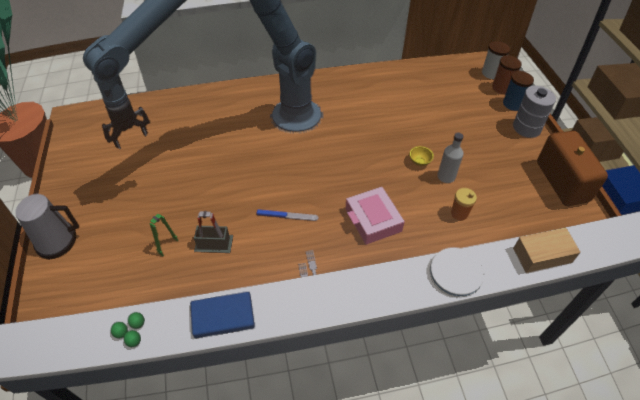

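View pics/a_top.png

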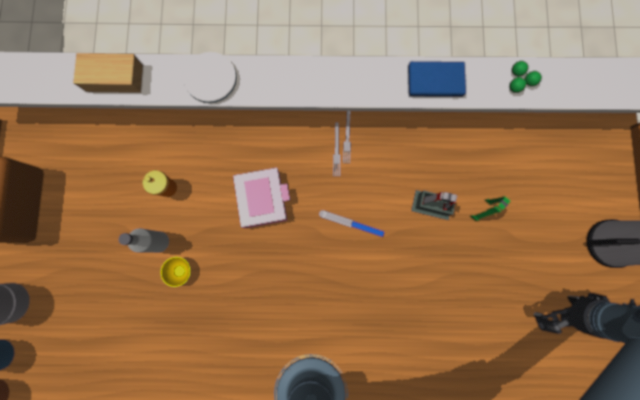

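View pics/a_wrist.png

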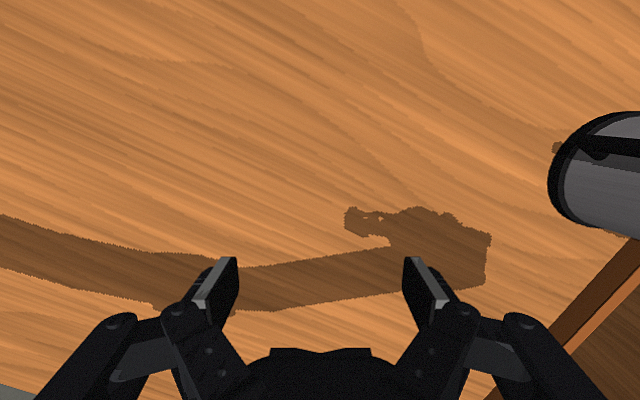

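```bash
cat > h.py <<'E'
import numpy as np, cv2, json
from scipy.spatial.transform import Rotation as Rt
def K(i): return np.array([[i['fx'],0,i['cx']],[0,i['fy'],i['cy']],[0,0,1.]])
def D(i): return np.array([i['k1'],0,0,0,0.])
def ray(i,uv):
    p=cv2.undistortPoints(np.array([[uv]],float),K(i),D(i))[0,0]
    R=np.array(i['R']);t=np.array(i['t'])
    return -R.T@t, R.T@np.array([p[0],p[1],1.])
def plane(i,uv,z):
    c,d=ray(i,uv); return c+d*(z-c[2])/d[2]
def proj(i,X):
    R=np.array(i['R']);t=np.array(i['t'])
    r,_=cv2.Rodrigues(R)
    return cv2.projectPoints(np.array(X,float).reshape(-1,1,3),r,t,K(i),D(i))[0][:,0]
def tri(obs):
    A=np.zeros((3,3));b=np.zeros(3)
    for i,uv in obs:
        c,d=ray(i,uv);d/=np.linalg.norm(d);P=np.eye(3)-np.outer(d,d);A+=P;b+=P@c
    return np.linalg.solve(A,b)
def snap(name,tag):
    from cell import camera_info,get_image,read_state
    s=read_state(); i=camera_info(name); im=get_image(name)[:,:,::-1].copy()
    cv2.imwrite(f"pics/{tag}.png",im)
    json.dump({k:(np.array(v).tolist()) for k,v in i.items()},open(f"pics/{tag}.json","w"))
    return i,im,s
def load(tag):
    i=json.load(open(f"pics/{tag}.json")); return i,cv2.imread(f"pics/{tag}.png")
def shift(s,target):
    "world shift to target TCP expressed in tool axes (m)"
    R=Rt.from_quat(s['eef_rot']); return R.inv().apply(np.array(target)-s['ee_pos'])
def st(s):
    R=Rt.from_quat(s['eef_rot']).as_matrix()
    print('t',round(s['t'],2),'p',s['ee_pos'].round(4),'F',s['ft_force'].round(1),'w',round(s['gripper_width'],4));print('tool x',R[:,0].round(3),'y',R[:,1].round(3),'z',R[:,2].round(3))
E
python3 - <<'E'
from cell import *
from h import *
i=camera_info('top')
im=cv2.imread('pics/a_top.png')
for n,uv,z in [('box tab',(287,192),.054),('boxTL',(234,176),.059),('TR',(279,168),.059),('BR',(287,221),.059),('BL',(242,227),.059),('knife tip',(321,214),.0075),('joint',(352,224),.01),('end',(383,235),.01),('caddy',(433,207),.05),('tongs a',(452,197),.16),('tongs b',(441,197),.16)]:
    print(n,plane(i,uv,z).round(3))
hsv=cv2.cvtColor(im,cv2.COLOR_BGR2HSV)
# knife
m=cv2.inRange(hsv,(110,150,80),(130,255,255)); m[:,:300]=0;m[:150]=0
ys,xs=np.nonzero(m);print(xs.min(),xs.max(),len(xs),cv2.minAreaRect(np.c_[xs,ys].astype(np.float32)))
big=cv2.resize(im[140:260,220:520],None,fx=2.66,fy=2.66,interpolation=cv2.INTER_CUBIC);cv2.imwrite('pics/top_crop.png',big)
st(read_state())
E
```

```text
box tab [0.59  0.08  0.054]
boxTL [0.637 0.242 0.059]
TR [0.663 0.106 0.059]
BR [0.501 0.077 0.059]
BL [0.482 0.212 0.059]
knife tip [ 0.529 -0.024  0.008]
joint [ 0.498 -0.122  0.01 ]
end [ 0.465 -0.218  0.01 ]
caddy [ 0.549 -0.363  0.05 ]
tongs a [ 0.563 -0.383  0.16 ]
tongs b [ 0.563 -0.353  0.16 ]
352 382 48 ((367.1500549316406, 228.55001831054688), (31.622774124145508, 3.4785051345825195), 18.434947967529297)
t 0.15 p [ 0.2835 -0.5841  0.2302] F [0.1 0.  0.1] w 0.0857
tool x [ 0.9    0.437 -0.   ] y [ 0.437 -0.9   -0.002] z [-0.001  0.002 -1.   ]
```

View pics/top_crop.png

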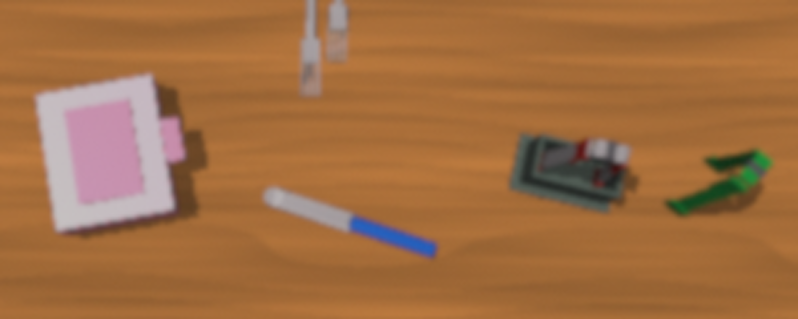

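>>> {"fn": "carry_out", "kwargs": {
  "steps": [
    {"dp": [0, 0, 0], "angular": [0, 0, -0.0765], "gripper": 0},
    {"dp": [0, 0, 0], "angular": [0, 0, -0.0765], "gripper": 0},
    {"dp": [0, 0, 0], "angular": [0, 0, -0.0765], "gripper": 0},
    {"dp": [0, 0, 0], "angular": [0, 0, -0.0765], "gripper": 0},
    {"dp": [0, 0, 0], "angular": [0, 0, -0.0765], "gripper": 0},
    {"dp": [0.98, 0.15, 0], "angular": [0, 0, 0], "gripper": 0},
    {"dp": [0.98, 0.15, 0], "angular": [0, 0, 0], "gripper": 0},
    {"dp": [0.98, 0.15, 0], "angular": [0, 0, 0], "gripper": 0},
    {"dp": [0.98, 0.15, 0], "angular": [0, 0, 0], "gripper": 0},
    {"dp": [0.98, 0.15, 0], "angular": [0, 0, 0], "gripper": 0},
    {"dp": [0.98, 0.15, 0], "angular": [0, 0, 0], "gripper": 0},
    {"dp": [0.98, 0.15, 0], "angular": [0, 0, 0], "gripper": 0}
  ]
}}

```text
t: 1.65
ee_pos: [0.4412, -0.2738, 0.2311]
eef_rot: [0.81, 0.586, -0.0, -0.0]
ft_force: [0.3, -0.3, 0.6]
gripper_width: 0.0857
```

Run:
```python
from cell import *
from h import *
i,im,s=snap('wrist','w1'); st(s)
```

```text
t 1.65 p [ 0.4412 -0.2738  0.2311] F [ 0.3 -0.3  0.6] w 0.0857
tool x [ 0.313  0.95  -0.   ] y [ 0.95  -0.313 -0.   ] z [-0. -0. -1.]
```

View pics/w1.png

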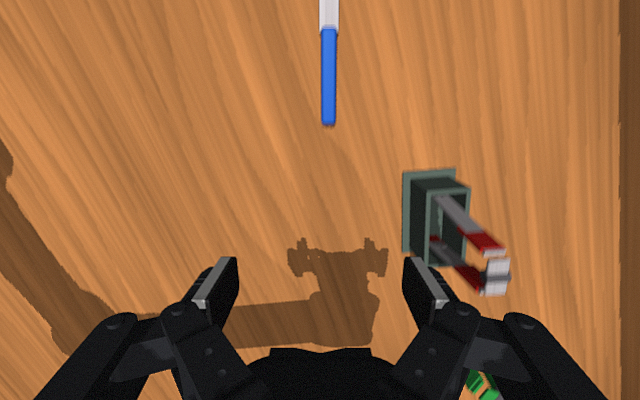

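Run:
```python
from h import *
i,im=load('w1')
hsv=cv2.cvtColor(im,cv2.COLOR_BGR2HSV)
m=cv2.inRange(hsv,(105,120,80),(130,255,255))
ys,xs=np.nonzero(m)
P=[]
for y in range(ys.min(),ys.max()+1,5):
    r=xs[ys==y]; P.append(((r.min()+r.max())/2,y)); 
W=np.array([plane(i,p,.015)[:2] for p in P]); print(W[0],W[-1])
v=cv2.fitLine(W.astype(np.float32),cv2.DIST_HUBER,0,.01,.01).ravel();print(v, np.degrees(np.arctan2(v[1],v[0])))
top=plane(i,((328),ys.min()),.012);bot=plane(i,(328,ys.max()),.010)
print(ys.min(),ys.max(),top,bot,np.linalg.norm(top-bot))
# tongs / caddy points
for n,uv,z in [('foot1',(402,173),.004),('foot2',(455,168),.004),('foot3',(402,255),.004),('rimTL',(411,177),.065),('rimTR',(470,190),.065),('rimBR',(466,263),.065),('top1',(483,262),.163),('top2',(509,262),.163),('top3',(483,292),.163)]:
    print(n,plane(i,uv,z).round(4))
```

```text
[ 0.50205802 -0.12195284] [ 0.4726223 -0.2124465]
[ 0.30327028  0.9529046   0.4888636  -0.16341212] 72.34586
29 123 [ 0.50182426 -0.12113316  0.012     ] [ 0.4712681  -0.21713044  0.01      ] 0.1007628702971164
foot1 [ 0.5448 -0.3086  0.004 ]
foot2 [ 0.6124 -0.3238  0.004 ]
foot3 [ 0.5173 -0.4272  0.004 ]
rimTL [ 0.5404 -0.298   0.065 ]
rimTR [ 0.6    -0.3334  0.065 ]
rimBR [ 0.5809 -0.4246  0.065 ]
top1 [ 0.5582 -0.3565  0.163 ]
top2 [ 0.5788 -0.3632  0.163 ]
top3 [ 0.554  -0.3859  0.163 ]
```

>>> {"fn": "carry_out", "kwargs": {
  "steps": [
    {"dp": [0.92, 0.106, 0], "angular": [0, 0, -0.0045], "gripper": 0},
    {"dp": [0.92, 0.106, 0], "angular": [0, 0, 0], "gripper": 0},
    {"dp": [0, 0, 0.9], "angular": [0, 0, 0], "gripper": 0.3},
    {"dp": [0, 0, 0.9], "angular": [0, 0, 0], "gripper": 0.4},
    {"dp": [0, 0, 0.9], "angular": [0, 0, 0], "gripper": 0.5},
    {"dp": [0, 0, 0.9], "angular": [0, 0, 0], "gripper": 0.5},
    {"dp": [0, 0, 0.6], "angular": [0, 0, 0], "gripper": 0.5},
    {"dp": [0, 0, 0.3], "angular": [0, 0, 0], "gripper": 0.5},
    {"dp": [0, 0, 0], "angular": [0, 0, 0], "gripper": 0.5}
  ]
}}

```text
t: 2.82
ee_pos: [0.4786, -0.191, 0.0055]
eef_rot: [0.807, 0.59, -0.001, -0.001]
ft_force: [0.3, -0.8, -0.2]
gripper_width: 0.0425
```

Run:
```python
from cell import *
from h import *
i,im,s=snap('wrist','w2'); st(s)
```

```text
t 2.83 p [ 0.4786 -0.191   0.0055] F [ 0.3 -0.8 -0.2] w 0.0425
tool x [0.304 0.953 0.   ] y [ 0.953 -0.304 -0.002] z [-0.002  0.001 -1.   ]
```

View pics/w2.png

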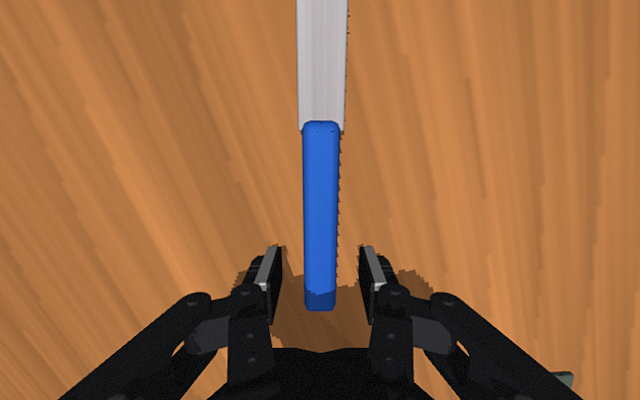

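Run:
```python
from cell import *
from h import *
i,im=load('w2'); s=read_state();e=s['ee_pos']; d=np.array([.304,.953,0])
print(proj(i,[e,e+d*.011,e-d*.011,e-d*.033+[0,0,.01]]))
print(plane(i,(320,125),.015),plane(i,(320,292),.015),plane(i,(320,310),.004))
```

```text
[[320.06390378 258.30714196]
 [320.08063599 240.39430219]
 [320.04787641 275.47012162]
 [319.98421161 319.53961539]]
[ 0.50153597 -0.12236275  0.015     ] [ 0.47474661 -0.20656532  0.015     ] [ 0.46846441 -0.22624068  0.004     ]
```

>>> {"fn": "carry_out", "kwargs": {
  "steps": [
    {"dp": [0, 0, 0.05], "angular": [0, 0, 0], "gripper": 1},
    {"dp": [0, 0, 0], "angular": [0, 0, 0], "gripper": 1},
    {"dp": [0, 0, 0], "angular": [0, 0, 0], "gripper": 1},
    {"dp": [0, 0, 0], "angular": [0, 0, 0], "gripper": 1},
    {"dp": [0, 0, 0], "angular": [0, 0, 0], "gripper": 1}
  ]
}}

```text
t: 3.5
ee_pos: [0.4807, -0.1916, 0.0052]
eef_rot: [0.807, 0.59, 0.001, 0.001]
ft_force: [-0.6, 0.7, 6.7]
gripper_width: 0.0165
```

>>> {"fn": "carry_out", "kwargs": {
  "steps": [
    {"dp": [0, 0, -0.4], "angular": [0, 0, 0], "gripper": 1},
    {"dp": [0, 0, -0.9], "angular": [0, 0, 0], "gripper": 1},
    {"dp": [0, 0, -0.9], "angular": [0, 0, 0], "gripper": 1},
    {"dp": [0, 0, 0], "angular": [0, 0, -0.0767], "gripper": 1},
    {"dp": [0, 0, 0], "angular": [0, 0, -0.0767], "gripper": 1},
    {"dp": [0, 0, 0], "angular": [0, 0, -0.0767], "gripper": 1},
    {"dp": [0.105, 0.77, 0], "angular": [0, 0, 0], "gripper": 1},
    {"dp": [0.105, 0.77, 0], "angular": [0, 0, 0], "gripper": 1},
    {"dp": [0.105, 0.77, 0], "angular": [0, 0, 0], "gripper": 1},
    {"dp": [0.105, 0.77, 0], "angular": [0, 0, 0], "gripper": 1},
    {"dp": [0, 0, 0], "angular": [0, 0, 0], "gripper": 1}
  ]
}}

```text
t: 4.88
ee_pos: [0.63, -0.1407, 0.1137]
eef_rot: [0.642, 0.767, 0.002, 0.0]
ft_force: [-0.3, 1.2, -0.9]
gripper_width: 0.0162
```

Run:
```python
from cell import *
from h import *
i,im,s=snap('wrist','w3'); st(s)
i,im,s=snap('scene','s3')
cv2.imwrite('pics/s3c.png',cv2.resize(im[100:300,200:500],None,fx=2.6,fy=2.6,interpolation=cv2.INTER_CUBIC))
```

```text
t 4.88 p [ 0.63   -0.1407  0.1137] F [-0.3  1.2 -0.9] w 0.0162
tool x [-0.176  0.984  0.002] y [0.984 0.176 0.003] z [ 0.002  0.002 -1.   ]
```

View pics/w3.png

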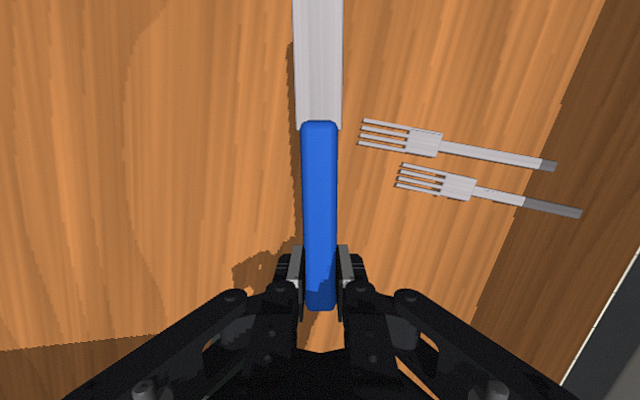

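View pics/s3c.png

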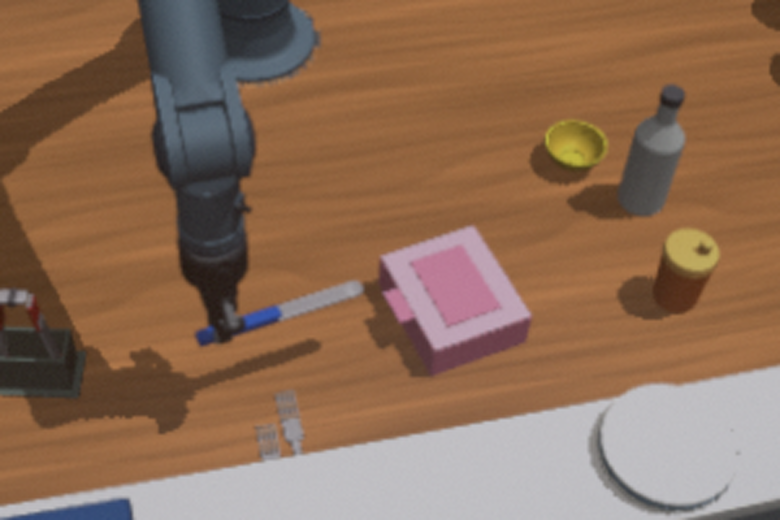

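Run:
```python
from cell import *
from h import *
i,im,s=snap('top','t3')
cv2.imwrite('pics/t3c.png',cv2.resize(im[150:250,220:370],None,fx=5,fy=5,interpolation=cv2.INTER_CUBIC))
i,im=load('s3')
cv2.imwrite('pics/s3d.png',cv2.resize(im[180:260,310:430],None,fx=6,fy=6,interpolation=cv2.INTER_CUBIC))
```

```text
(no output)
```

View pics/t3c.png

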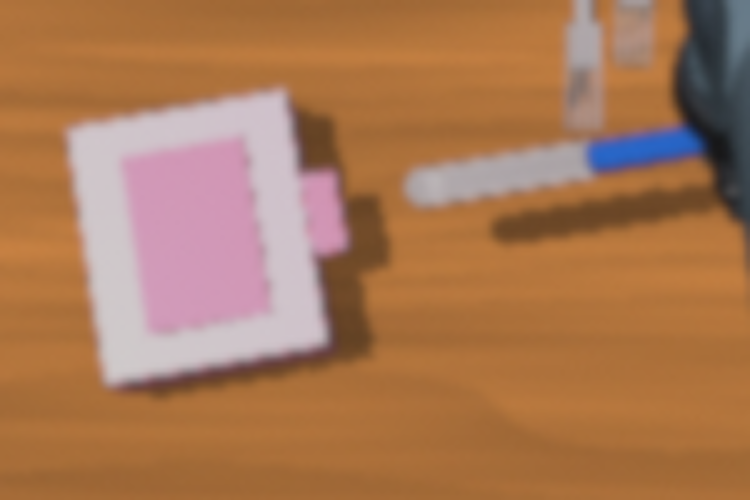

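View pics/s3d.png

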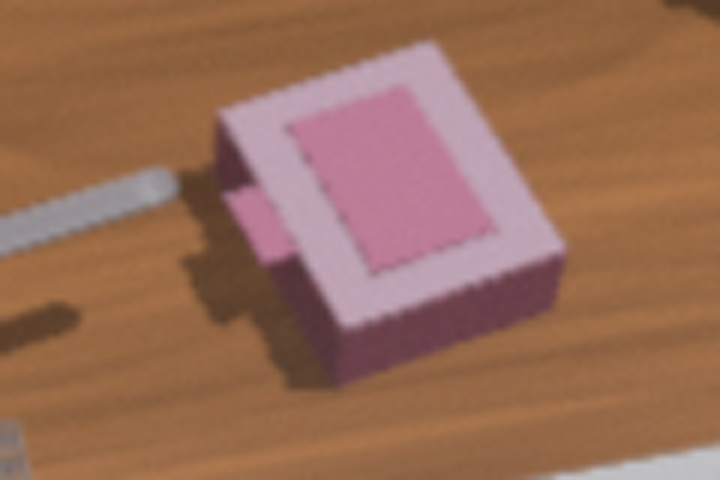

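Run:
```python
from h import *
t,_=load('t3');s,_=load('s3')
T=lambda p:((p[0]+.5)/5-.5+220,(p[1]+.5)/5-.5+150)
S=lambda p:((p[0]+.5)/6-.5+310,(p[1]+.5)/6-.5+180)
for n,a,b in [('loY loX',(330,347),(218,112)),('loY hiX',(288,90),(340,328)),('hiY loX',(106,386),(434,40)),('hiY hiX',(66,128),(566,247)),('tab lo',(348,248),(225,192)),('tab hi',(337,170),(268,264)),('tip',(407,187),(178,186))]:
    print(n,tri([(t,T(a)),(s,S(b))]).round(4),'top@',plane(t,T(a),.059).round(4)[:2],'sc@',plane(s,S(b),.059).round(4)[:2])
```

```text
loY loX [0.5074 0.0823 0.0566] top@ [0.5071 0.0817] sc@ [0.5093 0.0822]
loY hiX [0.6645 0.1111 0.0595] top@ [0.6646 0.1112] sc@ [0.6642 0.1112]
hiY loX [0.4823 0.2155 0.0589] top@ [0.4823 0.2151] sc@ [0.4824 0.2159]
hiY hiX [0.6389 0.2451 0.0611] top@ [0.6395 0.2461] sc@ [0.6375 0.2454]
tab lo [0.5668 0.072  0.0622] top@ [0.5672 0.0722] sc@ [0.5645 0.0728]
tab hi [0.6156 0.0821 0.0584] top@ [0.6151 0.08  ] sc@ [0.6162 0.084 ]
tip [0.5954 0.0357 0.1138] top@ [0.6051 0.0372] sc@ [0.5554 0.0485]
```

Run:
```python
from h import *
t,ti=load('t3');s,si=load('s3')
e=np.array([.63,-.1407,.1137]);d=np.array([-.176,.984,.002])
pts=[e+d*k+np.array([0,0,.0023]) for k in (.072,.167,.18)]
a=proj(t,pts);b=proj(s,pts)
print(((a-[220,150]+.5)*5).round(0)); print(((b-[310,180]+.5)*6).round(0))
x0=pts[0]; 
# blade boundary profile along the axis in the top and scene images
for im,i in((ti,t),(si,s)):
    for k in np.arange(.055,.2,.0075):
        p=proj(i,[e+d*k+np.array([0,0,.0023])])[0]; print(round(k,4),cv2.getRectSubPix(im,(1,1),tuple(map(float,p)))[0,0])
```

```text
[[588. 151.]
 [426. 178.]
 [404. 181.]]
[[-14. 250.]
 [156. 195.]
 [179. 188.]]
0.055 [187  99  57]
0.0625 [189  99  55]
0.07 [178 107  83]
0.0775 [164 156 162]
0.085 [166 165 172]
0.0925 [165 164 172]
0.1 [167 165 173]
0.1075 [165 164 174]
0.115 [168 166 174]
0.1225 [166 165 175]
0.13 [168 166 175]
0.1375 [168 167 176]
0.145 [167 165 175]
0.1525 [170 168 177]
0.16 [173 173 182]
0.1675 [174 172 180]
0.175 [151 156 173]
0.1825 [ 76 116 169]
0.19 [ 56 109 168]
0.1975 [ 56 108 165]
0.055 [128  67  51]
0.0625 [126  64  48]
0.07 [134  82  68]
0.0775 [147 137 141]
0.085 [150 145 151]
0.0925 [150 146 151]
0.1 [150 145 151]
0.1075 [151 146 152]
0.115 [150 146 151]
0.1225 [150 146 151]
0.13 [150 146 151]
0.1375 [150 146 151]
0.145 [150 146 151]
0.1525 [150 145 152]
0.16 [156 152 157]
0.1675 [161 157 161]
0.175 [138 136 143]
0.1825 [53 69 94]
0.19 [42 62 91]
0.1975 [44 61 91]
```

>>> {"fn": "carry_out", "kwargs": {
  "steps": [
    {"dp": [0, 0.04, 0.7], "angular": [0, 0, 0], "gripper": 1},
    {"dp": [0, 0, 0.7], "angular": [0, 0, 0], "gripper": 1},
    {"dp": [0.3, 0, 0], "angular": [0, 0, 0], "gripper": 1},
    {"dp": [0.2, 0, 0], "angular": [0, 0, 0], "gripper": 1},
    {"dp": [0.1, 0, 0], "angular": [0, 0, 0], "gripper": 1},
    {"dp": [0, 0, 0], "angular": [0, 0, 0], "gripper": 1}
  ]
}}

```text
t: 5.78
ee_pos: [0.6253, -0.1129, 0.0455]
eef_rot: [0.643, 0.766, 0.001, 0.001]
ft_force: [0.9, 0.8, -0.1]
gripper_width: 0.0159
```

Run:
```python
from cell import *
from h import *
i,im,s=snap('top','t4');st(s)
a=cv2.resize(im[165:235,230:330],None,fx=4,fy=4,interpolation=cv2.INTER_CUBIC)
i,im,s=snap('scene','s4')
b=cv2.resize(im[185:255,310:410],None,fx=4,fy=4,interpolation=cv2.INTER_CUBIC)
cv2.imwrite('pics/c4.png',np.hstack([a,b]))
```

```text
t 5.78 p [ 0.6253 -0.1129  0.0455] F [ 0.9  0.8 -0.1] w 0.0159
tool x [-0.174  0.985 -0.001] y [0.985 0.174 0.003] z [ 0.003 -0.    -1.   ]
```

View pics/c4.png

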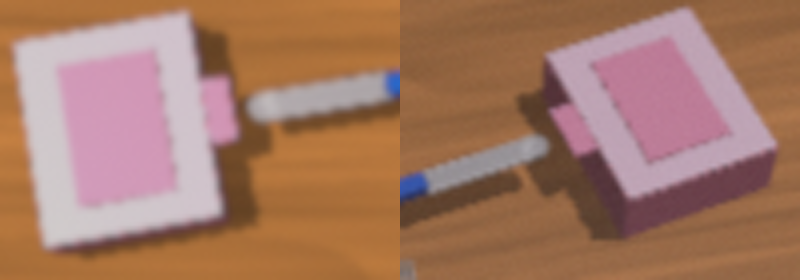

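>>> {"fn": "carry_out", "kwargs": {
  "steps": [
    {"dp": [0.2, 0, 0], "angular": [0, 0, 0], "gripper": 1},
    {"dp": [0.2, 0, 0], "angular": [0, 0, 0], "gripper": 1},
    {"dp": [0.15, 0, 0], "angular": [0, 0, 0], "gripper": 1},
    {"dp": [0, 0, 0], "angular": [0, 0, 0], "gripper": 1}
  ]
}}

```text
t: 6.38
ee_pos: [0.6192, -0.085, 0.0437]
eef_rot: [0.642, 0.766, 0.0, -0.0]
ft_force: [0.9, 0.1, -0.1]
gripper_width: 0.0159
```

```bash
cat > two.py <<'E'
import sys
from cell import *
from h import *
n=sys.argv[1]
i,im,s=snap('top','t'+n);st(s)
a=cv2.resize(im[165:235,230:330],None,fx=4,fy=4,interpolation=cv2.INTER_CUBIC)
i,im,s=snap('scene','s'+n)
b=cv2.resize(im[185:255,310:410],None,fx=4,fy=4,interpolation=cv2.INTER_CUBIC)
cv2.imwrite(f'pics/c{n}.png',np.hstack([a,b]))
E
python3 two.py 5
```

```text
t 6.38 p [ 0.6192 -0.085   0.0437] F [ 0.9  0.1 -0.1] w 0.0159
tool x [-0.175  0.985  0.001] y [ 0.985  0.175 -0.   ] z [-0.     0.001 -1.   ]
```

View pics/c5.png

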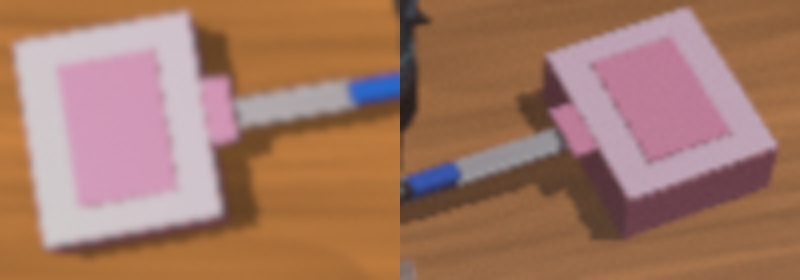

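>>> {"fn": "carry_out", "kwargs": {
  "steps": [
    {"dp": [0.06, 0, 0], "angular": [0, 0, 0], "gripper": 1},
    {"dp": [0, 0, -0.15], "angular": [0, 0, 0], "gripper": 1},
    {"dp": [0, 0, -0.15], "angular": [0, 0, 0], "gripper": 1},
    {"dp": [0, 0, -0.15], "angular": [0, 0, 0], "gripper": 1},
    {"dp": [0, 0, -0.15], "angular": [0, 0, 0], "gripper": 1},
    {"dp": [0, 0, 0], "angular": [0, 0, 0], "gripper": 1}
  ]
}}

```text
t: 7.22
ee_pos: [0.6198, -0.0841, 0.075]
eef_rot: [0.643, 0.766, 0.001, 0.001]
ft_force: [0.6, 0.5, -1.1]
gripper_width: 0.0163
```

```bash
python3 two.py 6
```

```text
t 7.22 p [ 0.6198 -0.0841  0.075 ] F [ 0.6  0.5 -1.1] w 0.0163
tool x [-0.172  0.985 -0.001] y [0.985 0.172 0.002] z [ 0.002 -0.    -1.   ]
```

View pics/c6.png

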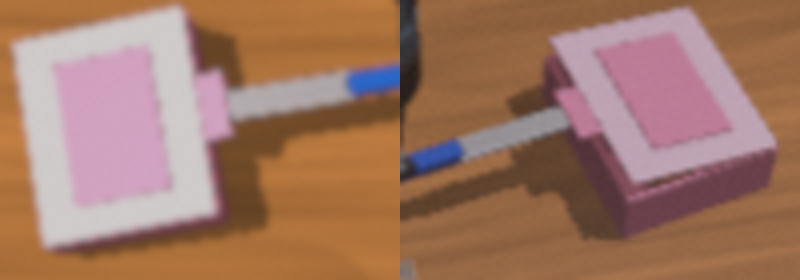

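>>> {"fn": "carry_out", "kwargs": {
  "steps": [
    {"dp": [0.2, 0, -0.1], "angular": [0, 0, 0], "gripper": 1},
    {"dp": [0.2, 0, -0.1], "angular": [0, 0, 0], "gripper": 1},
    {"dp": [0.2, 0, -0.1], "angular": [0, 0, 0], "gripper": 1},
    {"dp": [0.16, 0, -0.36], "angular": [0, 0, 0], "gripper": 1},
    {"dp": [0.13, 0, -0.2], "angular": [0, 0, 0], "gripper": 1},
    {"dp": [0.14, 0, -0.19], "angular": [0, 0, 0], "gripper": 1},
    {"dp": [0.17, 0, -0.17], "angular": [0, 0, 0], "gripper": 1},
    {"dp": [0.17, 0, -0.16], "angular": [0, 0, 0], "gripper": 1},
    {"dp": [0, 0, 0], "angular": [0, 0, 0], "gripper": 1}
  ]
}}

```text
t: 8.45
ee_pos: [0.6075, -0.0148, 0.1438]
eef_rot: [0.642, 0.766, 0.001, 0.0]
ft_force: [0.0, -0.1, -1.9]
gripper_width: 0.0163
```

```bash
python3 two.py 7
```

```text
t 8.45 p [ 0.6075 -0.0148  0.1438] F [ 0.  -0.1 -1.9] w 0.0163
tool x [-0.175  0.985  0.   ] y [0.985 0.174 0.002] z [ 0.002  0.001 -1.   ]
```

View pics/c7.png

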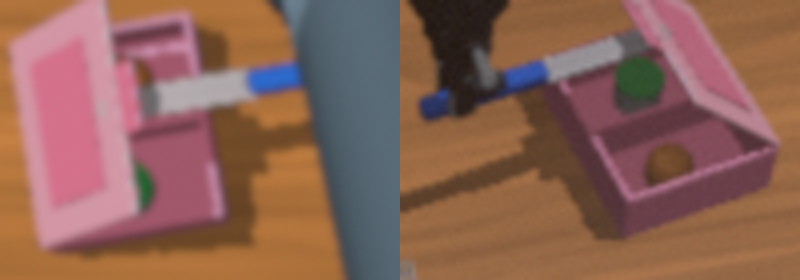

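>>> {"fn": "carry_out", "kwargs": {
  "steps": [
    {"dp": [0.19, 0, -0.14], "angular": [0, 0, 0], "gripper": 1},
    {"dp": [0.2, 0, -0.12], "angular": [0, 0, 0], "gripper": 1},
    {"dp": [0.21, 0, -0.1], "angular": [0, 0, 0], "gripper": 1},
    {"dp": [0.22, 0, -0.08], "angular": [0, 0, 0], "gripper": 1},
    {"dp": [0.23, 0, -0.05], "angular": [0, 0, 0], "gripper": 1},
    {"dp": [0.23, 0, -0.03], "angular": [0, 0, 0], "gripper": 1},
    {"dp": [0.24, 0, 0], "angular": [0, 0, 0], "gripper": 1},
    {"dp": [0.24, 0, 0.02], "angular": [0, 0, 0], "gripper": 1},
    {"dp": [0.23, 0, 0.04], "angular": [0, 0, 0], "gripper": 1},
    {"dp": [0.23, 0, 0.05], "angular": [0, 0, 0], "gripper": 1},
    {"dp": [0.2, 0, 0], "angular": [0, 0, 0], "gripper": 1},
    {"dp": [0, 0, 0], "angular": [0, 0, 0], "gripper": 1}
  ]
}}

```text
t: 10.05
ee_pos: [0.5858, 0.1044, 0.1633]
eef_rot: [0.642, 0.766, 0.0, -0.0]
ft_force: [0.2, -0.1, 0.4]
gripper_width: 0.0162
```

```bash
python3 two.py 8
```

```text
t 10.05 p [0.5858 0.1044 0.1633] F [ 0.2 -0.1  0.4] w 0.0162
tool x [-0.175  0.985  0.001] y [0.985 0.175 0.   ] z [-0.     0.001 -1.   ]
```

View pics/c8.png

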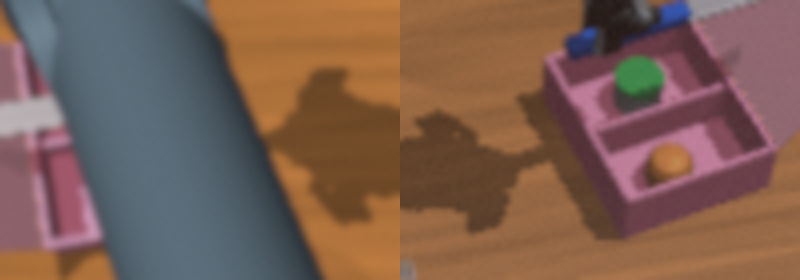

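>>> {"fn": "carry_out", "kwargs": {
  "steps": [
    {"dp": [-0.9, 0, 0], "angular": [0, 0, 0], "gripper": 1},
    {"dp": [-0.9, 0, 0], "angular": [0, 0, 0], "gripper": 1},
    {"dp": [-0.9, 0, 0], "angular": [0, 0, 0], "gripper": 1},
    {"dp": [-0.9, 0, 0], "angular": [0, 0, 0], "gripper": 1},
    {"dp": [-0.95, -0.9, 0], "angular": [0, 0, 0], "gripper": 1},
    {"dp": [-0.95, -0.9, 0], "angular": [0, 0, 0], "gripper": 1},
    {"dp": [0, -0.92, 0.5], "angular": [0, 0, 0], "gripper": 1},
    {"dp": [0, 0, 0.9], "angular": [0, 0, 0], "gripper": 1},
    {"dp": [0, 0, 0.9], "angular": [0, 0, 0], "gripper": 1},
    {"dp": [0, 0, 0.5], "angular": [0, 0, 0], "gripper": 1},
    {"dp": [0, 0, 0.2], "angular": [0, 0, 0], "gripper": 1},
    {"dp": [0, 0, 0], "angular": [0, 0, 0], "gripper": 1}
  ]
}}

```text
t: 11.65
ee_pos: [0.5029, -0.1871, 0.0132]
eef_rot: [0.643, 0.766, -0.0, -0.0]
ft_force: [0.5, 0.1, 0.3]
gripper_width: 0.0162
```

Run:
```python
from cell import *
from h import *
i,im,s=snap('wrist','w9');st(s)
i,im,s=snap('scene','s9')
```

```text
t 11.65 p [ 0.5029 -0.1871  0.0132] F [0.5 0.1 0.3] w 0.0162
tool x [-0.172  0.985  0.   ] y [ 0.985  0.172 -0.   ] z [-0.  0. -1.]
```

View pics/s9.png

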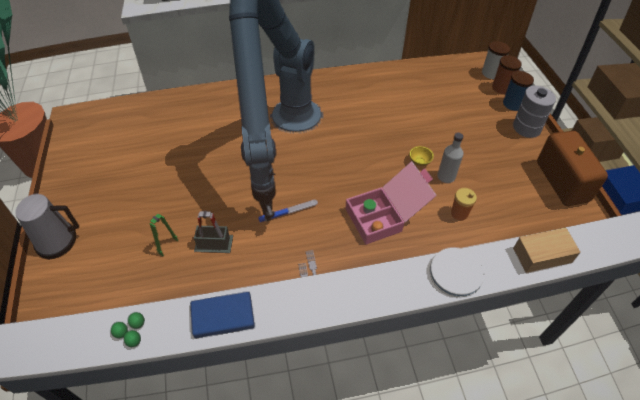

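View pics/w9.png

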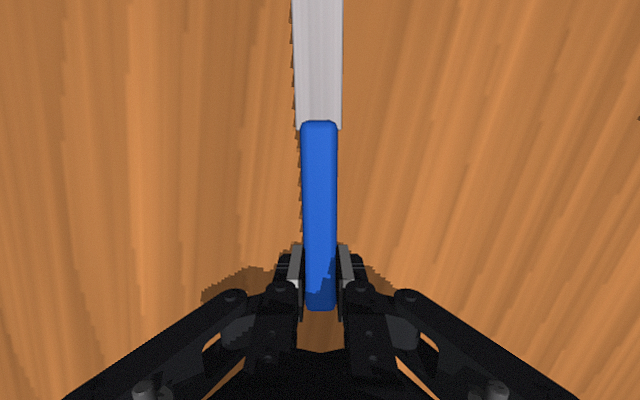

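>>> {"fn": "carry_out", "kwargs": {
  "steps": [
    {"dp": [0, 0, 0.16], "angular": [0, 0, 0], "gripper": 1},
    {"dp": [0, 0, 0], "angular": [0, 0, 0], "gripper": 1},
    {"dp": [0, 0, 0], "angular": [0, 0, 0], "gripper": 0.5},
    {"dp": [0, 0, 0], "angular": [0, 0, 0], "gripper": 0.5},
    {"dp": [0, 0, -0.4], "angular": [0, 0, 0], "gripper": 0.5},
    {"dp": [0, 0, -0.9], "angular": [0, 0, 0], "gripper": 0},
    {"dp": [0, 0, -1], "angular": [0, 0, 0], "gripper": 0},
    {"dp": [0, 0, -1], "angular": [0, 0, 0], "gripper": 0},
    {"dp": [0, 0, -1], "angular": [0, 0, 0], "gripper": 0},
    {"dp": [0, 0, -0.6], "angular": [0, 0, 0], "gripper": 0}
  ]
}}

```text
t: 13.0
ee_pos: [0.5043, -0.1867, 0.2553]
eef_rot: [0.643, 0.766, 0.001, 0.003]
ft_force: [-0.5, 0.4, -0.2]
gripper_width: 0.0859
```

Run:
```python
from cell import *
from h import *
s=read_state();st(s);print(s['joint_pos'].round(2))
i,im,s=snap('wrist','w10')
i,im,s=snap('top','t10')
print(im.shape);a=cv2.resize(im[150:270,200:480],None,fx=2.8,fy=2.8,interpolation=cv2.INTER_CUBIC);cv2.imwrite('pics/t10c.png',a)
```

```text
t 13.0 p [ 0.5043 -0.1867  0.2553] F [-0.5  0.4 -0.2] w 0.0859
tool x [-0.173  0.985 -0.004] y [0.985 0.173 0.005] z [ 0.006 -0.003 -1.   ]
[ 0.7   0.18 -0.47  1.83  0.09  1.15  0.38]
(400, 640, 3)
```

View pics/w10.png

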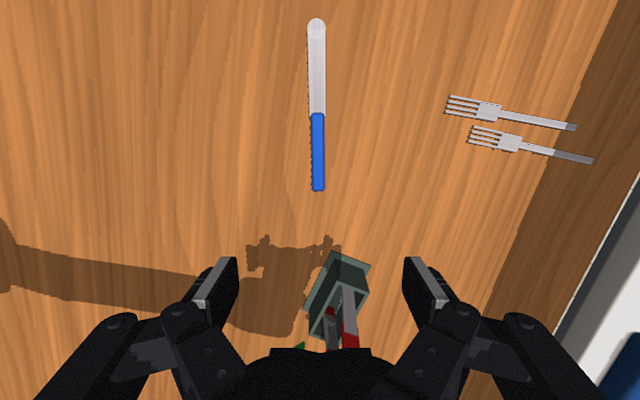

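View pics/t10c.png

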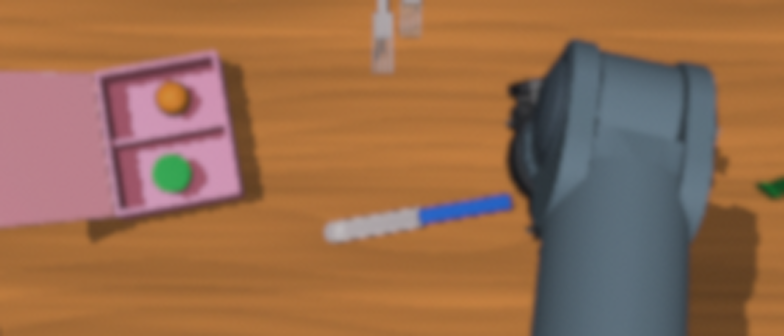

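>>> {"fn": "carry_out", "kwargs": {
  "steps": [
    {"dp": [0, 0, -0.03], "angular": [0, 0, 0.0856], "gripper": 0},
    {"dp": [0, 0, -0.03], "angular": [0, 0, 0.0856], "gripper": 0},
    {"dp": [0, 0, -0.03], "angular": [0, 0, 0.0856], "gripper": 0},
    {"dp": [0, 0, -0.03], "angular": [0, 0, 0.0856], "gripper": 0},
    {"dp": [0, 0, -0.03], "angular": [0, 0, 0.0856], "gripper": 0},
    {"dp": [0, 0, -0.03], "angular": [0, 0, 0.0856], "gripper": 0},
    {"dp": [0, 0, -0.03], "angular": [0, 0, 0.0856], "gripper": 0},
    {"dp": [0, 0, -0.03], "angular": [0, 0, 0.0856], "gripper": 0},
    {"dp": [0, 0, -0.03], "angular": [0, 0, 0.0856], "gripper": 0},
    {"dp": [0, 0, -0.03], "angular": [0, 0, 0.0856], "gripper": 0},
    {"dp": [0, 0, -0.03], "angular": [0, 0, 0.0856], "gripper": 0}
  ]
}}

```text
t: 14.48
ee_pos: [0.502, -0.1863, 0.2661]
eef_rot: [0.993, -0.116, -0.001, -0.0]
ft_force: [0.8, 0.0, -0.7]
gripper_width: 0.0855
```

>>> {"fn": "carry_out", "kwargs": {
  "steps": [
    {"dp": [0.26, 0.85, 0], "angular": [0, 0, 0], "gripper": 0},
    {"dp": [0.26, 0.85, 0], "angular": [0, 0, 0], "gripper": 0},
    {"dp": [0.26, 0.85, 0], "angular": [0, 0, 0], "gripper": 0},
    {"dp": [0.26, 0.85, 0], "angular": [0, 0, 0], "gripper": 0},
    {"dp": [0, 0, 0], "angular": [0, 0, 0], "gripper": 0}
  ]
}}

```text
t: 15.1
ee_pos: [0.5124, -0.3692, 0.2656]
eef_rot: [0.993, -0.117, -0.001, 0.001]
ft_force: [-1.0, -0.8, -0.1]
gripper_width: 0.0857
```

Run:
```python
from cell import *
from h import *
s=read_state();st(s);print(s['joint_pos'].round(2))
i,im,s=snap('wrist','w11')
```

```text
t 15.1 p [ 0.5124 -0.3692  0.2656] F [-1.  -0.8 -0.1] w 0.0857
tool x [ 0.972 -0.233 -0.002] y [-0.233 -0.972  0.002] z [-0.003 -0.001 -1.   ]
[ 0.7   0.33 -0.18  1.6   0.06  1.22 -1.3 ]
```

View pics/w11.png

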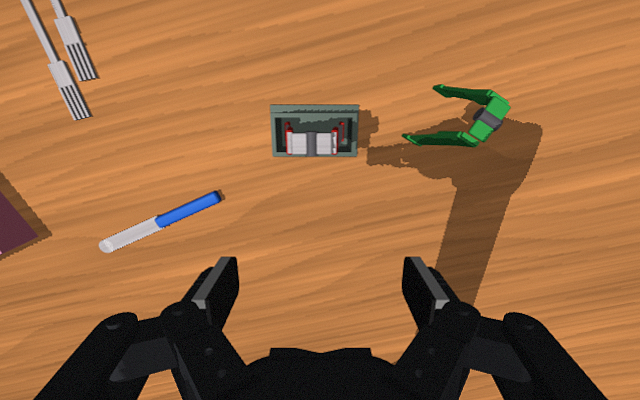

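Run:
```python
from h import *
i,im=load('w11')
cv2.imwrite('pics/w11c.png',cv2.resize(im[90:170,255:375],None,fx=6,fy=6,interpolation=cv2.INTER_CUBIC))
for z in (.160,.168): print(z,plane(i,(312.5,144),z).round(4))
for uv in [(270,105),(359,105),(271,157),(357,157)]: print(plane(i,uv,.065 if uv[1]>150 else .004).round(4))
```

```text
0.16 [ 0.5648 -0.3765  0.16  ]
0.168 [ 0.5657 -0.3769  0.168 ]
[ 0.6115 -0.3256  0.004 ]
[ 0.5837 -0.4417  0.004 ]
[ 0.5514 -0.3194  0.065 ]
[ 0.5272 -0.4201  0.065 ]
```

View pics/w11c.png

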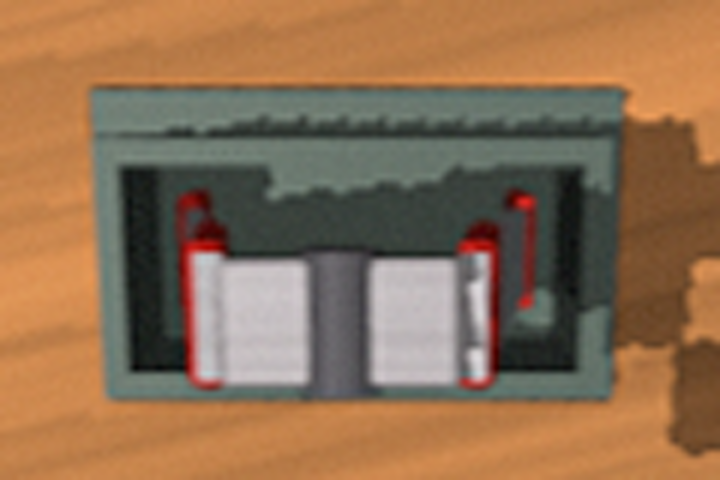

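>>> {"fn": "carry_out", "kwargs": {
  "steps": [
    {"dp": [0.53, -0.05, 0], "angular": [0, 0, 0], "gripper": 0},
    {"dp": [0.53, -0.05, 0], "angular": [0, 0, 0], "gripper": 0},
    {"dp": [0, 0, 0.8], "angular": [0, 0, 0], "gripper": 0},
    {"dp": [0, 0, 0.8], "angular": [0, 0, 0], "gripper": 0},
    {"dp": [0, 0, 0.8], "angular": [0, 0, 0], "gripper": 0},
    {"dp": [0, 0, 0.4], "angular": [0, 0, 0], "gripper": 0},
    {"dp": [0, 0, 0.25], "angular": [0, 0, 0], "gripper": 0.25},
    {"dp": [0, 0, 0], "angular": [0, 0, 0], "gripper": 0.3},
    {"dp": [0, 0, 0], "angular": [0, 0, 0], "gripper": 0.35},
    {"dp": [0, 0, 0], "angular": [0, 0, 0], "gripper": 0.35}
  ]
}}

```text
t: 16.4
ee_pos: [0.5689, -0.372, 0.116]
eef_rot: [0.994, -0.114, 0.001, 0.001]
ft_force: [-1.1, -0.2, 1.0]
gripper_width: 0.0556
```

Run:
```python
from cell import *
from h import *
s=read_state();st(s)
i,im,s=snap('wrist','w12')
```

```text
t 16.4 p [ 0.5689 -0.372   0.116 ] F [-1.1 -0.2  1. ] w 0.0556
tool x [ 0.974 -0.226  0.003] y [-0.226 -0.974  0.001] z [ 0.003 -0.002 -1.   ]
```

View pics/w12.png

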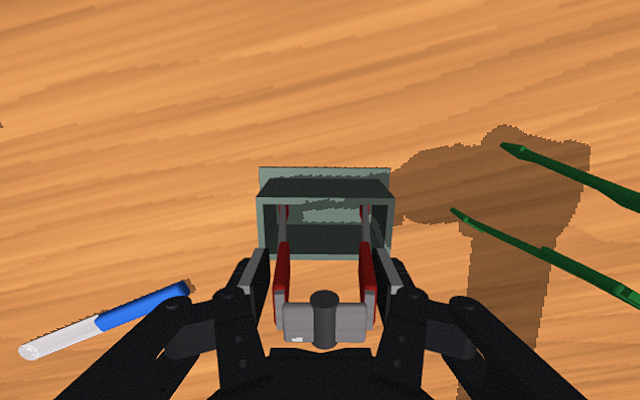

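>>> {"fn": "carry_out", "kwargs": {
  "steps": [
    {"dp": [0, 0, 0], "angular": [0, 0, 0], "gripper": 0.41},
    {"dp": [0, 0, 0], "angular": [0, 0, 0], "gripper": 0.44},
    {"dp": [0, 0, 0], "angular": [0, 0, 0], "gripper": 0.46},
    {"dp": [0, 0, 0], "angular": [0, 0, 0], "gripper": 0.46}
  ]
}}

```text
t: 16.95
ee_pos: [0.5697, -0.3703, 0.116]
eef_rot: [0.994, -0.113, 0.001, -0.0]
ft_force: [-0.2, 2.3, 6.3]
gripper_width: 0.0466
```

Run:
```python
from cell import *
from h import *
s=read_state();st(s)
i,im,s=snap('wrist','w13')
```

```text
t 16.95 p [ 0.5697 -0.3703  0.116 ] F [-0.2  2.3  6.3] w 0.0466
tool x [ 0.974 -0.225  0.003] y [-0.225 -0.974 -0.001] z [ 0.003  0.    -1.   ]
```

View pics/w13.png

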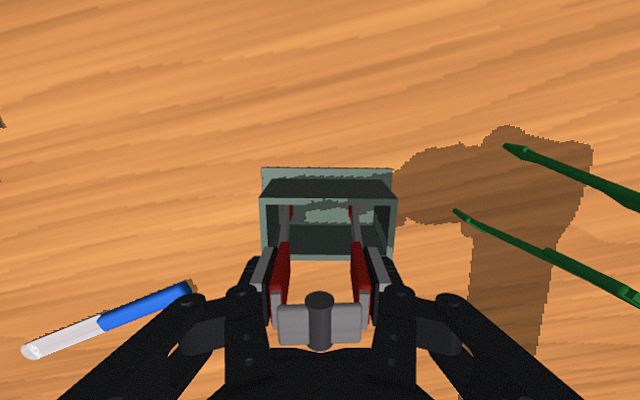

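>>> {"fn": "carry_out", "kwargs": {
  "steps": [
    {"dp": [0, 0, -0.2], "angular": [0, 0, 0], "gripper": 0.47},
    {"dp": [0, 0, -0.4], "angular": [0, 0, 0], "gripper": 0.47},
    {"dp": [0, 0, -0.6], "angular": [0, 0, 0], "gripper": 0.47},
    {"dp": [0, 0, -0.6], "angular": [0, 0, 0], "gripper": 0.47},
    {"dp": [0, 0, -0.6], "angular": [0, 0, 0], "gripper": 0.47},
    {"dp": [0, 0, 0], "angular": [0, 0, 0], "gripper": 0.47}
  ]
}}

```text
t: 17.75
ee_pos: [0.5698, -0.3727, 0.2388]
eef_rot: [0.993, -0.114, 0.004, 0.002]
ft_force: [0.1, -0.8, -0.3]
gripper_width: 0.0456
```

Run:
```python
from cell import *
from h import *
s=read_state();st(s)
i,im,s=snap('wrist','w14')
i,im,s=snap('scene','s14')
cv2.imwrite('pics/s14c.png',cv2.resize(im[120:280,130:350],None,fx=3.6,fy=3.6,interpolation=cv2.INTER_CUBIC))
```

```text
t 17.75 p [ 0.5698 -0.3727  0.2388] F [ 0.1 -0.8 -0.3] w 0.0456
tool x [ 0.974 -0.226  0.007] y [-0.226 -0.974  0.003] z [ 0.007 -0.005 -1.   ]
```

View pics/w14.png

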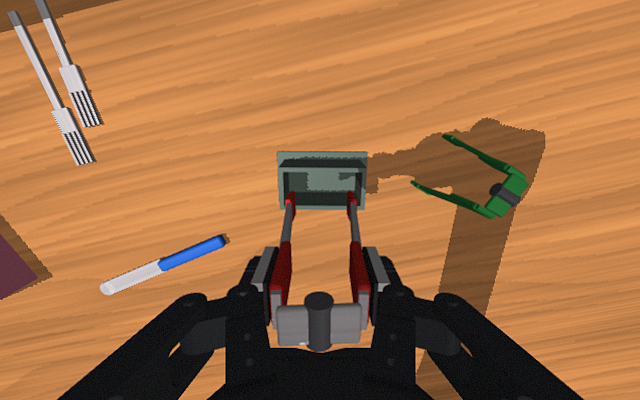

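View pics/s14c.png

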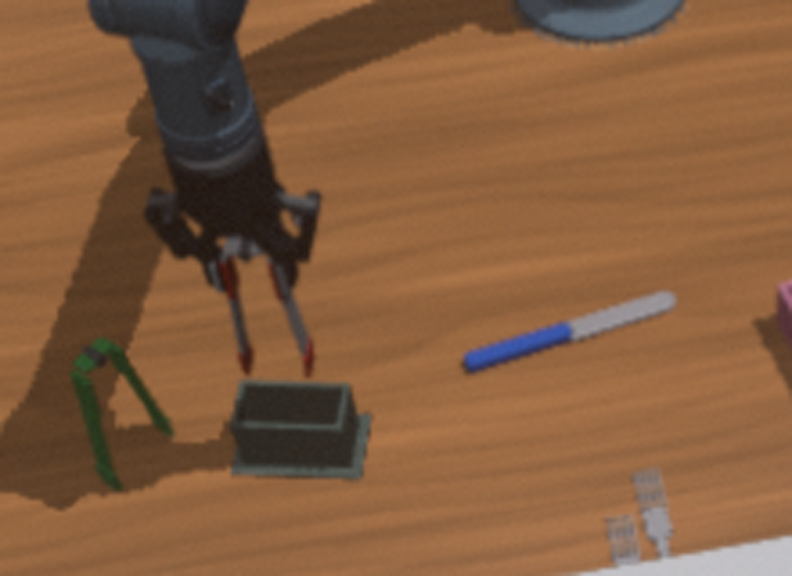

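Run:
```python
from h import *
t,ti=load('t10');s,si=load('s14')
def blob(im,box):
    x0,x1,y0,y1=box
    h=cv2.cvtColor(im,cv2.COLOR_BGR2HSV); m=cv2.inRange(h,(8,130,110),(20,255,255)); 
    k=np.zeros_like(m);k[y0:y1,x0:x1]=m[y0:y1,x0:x1]
    n,l,stt,c=cv2.connectedComponentsWithStats(k); j=1+np.argmax(stt[1:,4]); return stt[j],c[j]
a=blob(ti,(238,283,165,222)); b=blob(si,(355,400,190,240)); print(a,b)
print(plane(t,a[1],.025),plane(s,b[1],.025),tri([(t,a[1]),(s,b[1])]))
c=np.array([.5733,.1635]);u=np.array([-.181,.983]);v=np.array([.983,.181])
for p in (plane(t,a[1],.025),plane(s,b[1],.025)): print((p[:2]-c)@v,(p[:2]-c)@u)
cv2.imwrite('pics/box14.png',np.hstack([cv2.resize(ti[160:230,230:300],(400,400),interpolation=cv2.INTER_CUBIC),cv2.resize(si[180:250,340:410],(400,400),interpolation=cv2.INTER_CUBIC)]))
```

```text
(array([238, 165,  45,   9, 251], dtype=int32), array([257.15537849, 167.69322709])) (array([372, 221,  11,   9,  68], dtype=int32), array([377.08823529, 225.10294118]))
[0.67164134 0.17837212 0.025     ] [0.61403432 0.16472741 0.025     ] [0.65533095 0.15726545 0.08691412]
0.09936138803261327 -0.0031804846495527314
0.04026400067050917 -0.006166365924751231
```

View pics/box14.png

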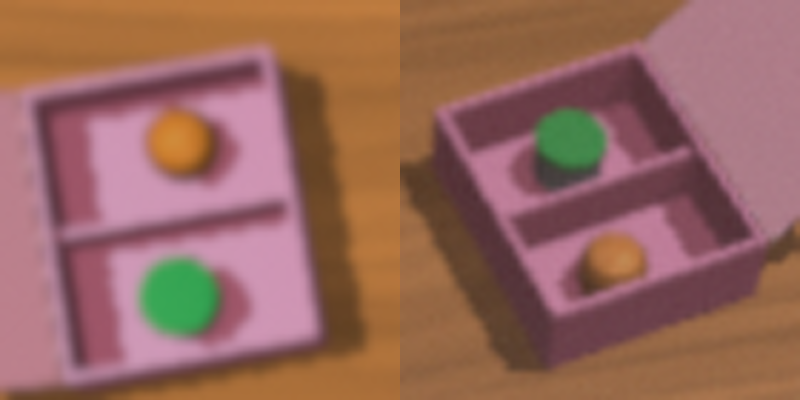

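Run:
```python
from h import *
t,ti=load('t10');s,si=load('s14')
a=(261.1,184.4);b=(377.2,225.4)
p1=plane(t,a,.022);p2=plane(s,b,.026);p3=tri([(t,a),(s,b)]);print(p1,p2,p3)
c=np.array([.5733,.1635]);u=np.array([-.181,.983]);v=np.array([.983,.181])
for p in (p1,p2,p3): print((p[:2]-c)@v,(p[:2]-c)@u)
```

```text
[0.61877152 0.16462829 0.022     ] [0.61593659 0.16446827 0.026     ] [0.61757365 0.1636704  0.02846073]
0.044902721915294846 -0.0071212363501991695
0.04208702189576438 -0.006765417724225525
0.04355184354807089 -0.00784602807219335
```

>>> {"fn": "carry_out", "kwargs": {
  "steps": [
    {"dp": [0, 0, -0.1], "angular": [0, 0, -0.066], "gripper": 0.47},
    {"dp": [0, 0, -0.1], "angular": [0, 0, -0.066], "gripper": 0.47},
    {"dp": [0, 0, -0.1], "angular": [0, 0, -0.067], "gripper": 0.47},
    {"dp": [0.12, -0.43, 0], "angular": [0, 0, 0], "gripper": 0.47},
    {"dp": [0.24, -0.865, 0], "angular": [0, 0, 0], "gripper": 0.47},
    {"dp": [0.24, -0.865, 0], "angular": [0, 0, 0], "gripper": 0.47},
    {"dp": [0.24, -0.865, 0], "angular": [0, 0, 0], "gripper": 0.47},
    {"dp": [0.24, -0.865, 0], "angular": [0, 0, 0], "gripper": 0.47},
    {"dp": [0.24, -0.865, 0], "angular": [0, 0, 0], "gripper": 0.47},
    {"dp": [0.24, -0.865, 0], "angular": [0, 0, 0], "gripper": 0.47},
    {"dp": [0.24, -0.865, 0], "angular": [0, 0, 0], "gripper": 0.47},
    {"dp": [0.24, -0.865, 0], "angular": [0, 0, 0], "gripper": 0.47}
  ]
}}

```text
t: 19.35
ee_pos: [0.5973, 0.0124, 0.2479]
eef_rot: [0.996, 0.094, -0.001, -0.0]
ft_force: [0.5, -0.1, -0.3]
gripper_width: 0.0455
```

>>> {"fn": "carry_out", "kwargs": {
  "steps": [
    {"dp": [0.24, -0.865, 0], "angular": [0, 0, 0], "gripper": 0.47},
    {"dp": [0.2, -0.7, 0], "angular": [0, 0, 0], "gripper": 0.47},
    {"dp": [0.2, -0.6, 0], "angular": [0, 0, 0], "gripper": 0.47},
    {"dp": [0.2, -0.4, 0], "angular": [0, 0, 0], "gripper": 0.47},
    {"dp": [0, 0, 0], "angular": [0, 0, 0], "gripper": 0.47}
  ]
}}

```text
t: 19.98
ee_pos: [0.6151, 0.1461, 0.2486]
eef_rot: [0.995, 0.096, -0.001, -0.001]
ft_force: [-0.5, -0.3, -1.0]
gripper_width: 0.0456
```

Run:
```python
from cell import *
from h import *
s=read_state();st(s);print(s['joint_pos'].round(2))
i,im,s=snap('wrist','w15')
i,im,s=snap('scene','s15')
cv2.imwrite('pics/s15c.png',cv2.resize(im[110:270,290:510],None,fx=3.6,fy=3.6,interpolation=cv2.INTER_CUBIC))
```

```text
t 19.98 p [0.6151 0.1461 0.2486] F [-0.5 -0.3 -1. ] w 0.0456
tool x [ 0.981  0.192 -0.001] y [ 0.192 -0.981 -0.001] z [-0.002  0.001 -1.   ]
[ 0.09  0.38 -0.49  1.6   0.19  1.21 -1.82]
```

View pics/w15.png

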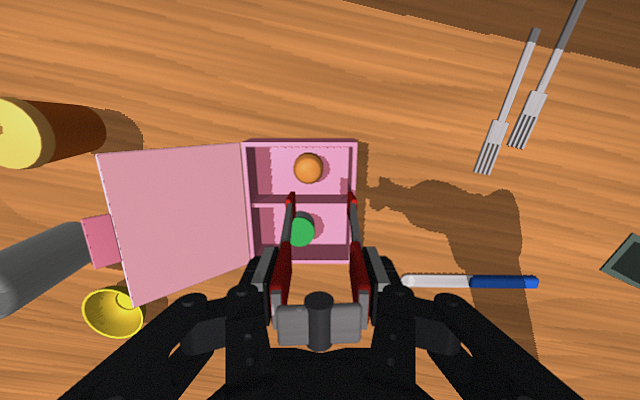

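View pics/s15c.png

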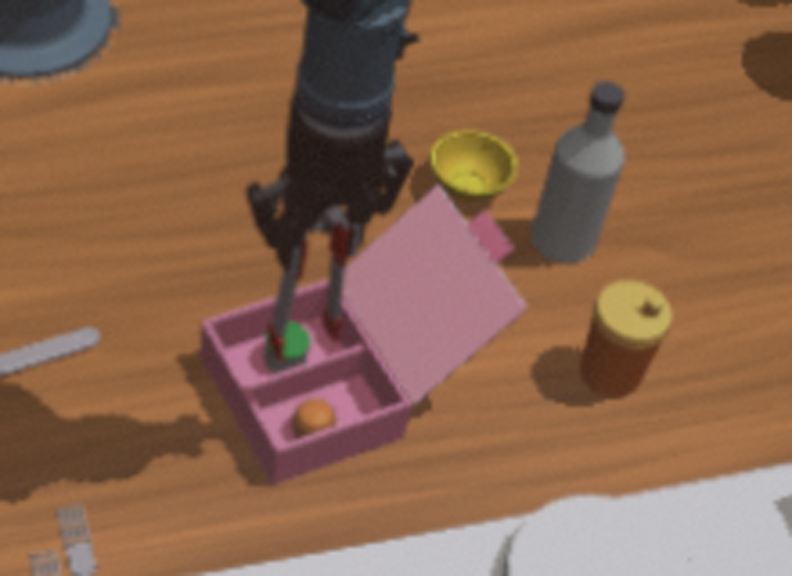

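Run:
```python
from h import *
i,im=load('w15')
h=cv2.cvtColor(im,cv2.COLOR_BGR2HSV)
m=cv2.inRange(h,(8,140,90),(22,255,255));k=np.zeros_like(m);k[148:190,285:330]=m[148:190,285:330]
n,l,stt,c=cv2.connectedComponentsWithStats(k);j=1+np.argmax(stt[1:,4]);print(stt[j],c[j])
mid=(stt[j][0]+stt[j][2]/2-.5, stt[j][1]+stt[j][3]/2-.5)
print('roll',plane(i,mid,.02).round(4),plane(i,mid,.025).round(4))
for uv,z in [((243,141),.054),((356,141),.054),((354,263),.054),((250,263),.054)]: print('rim',plane(i,uv,z).round(4))
e=np.array([.6151,.1461,.2486])
print(proj(i,[e+[0,0,-.109],e+[0,0,-.081]]))
cv2.imwrite('pics/w15c.png',cv2.resize(im[130:330,230:410],None,fx=3,fy=3,interpolation=cv2.INTER_CUBIC))
```

```text
[294 154  29  30 688] [308.0130814  168.11773256]
roll [0.6184 0.1617 0.02  ] [0.6194 0.1617 0.025 ]
rim [0.6427 0.2416 0.054 ]
rim [0.668  0.1126 0.054 ]
rim [0.5111 0.0781 0.054 ]
rim [0.4842 0.2148 0.054 ]
[[318.57928072 200.66061174]
 [318.37081327 210.90859758]]
```

View pics/w15c.png

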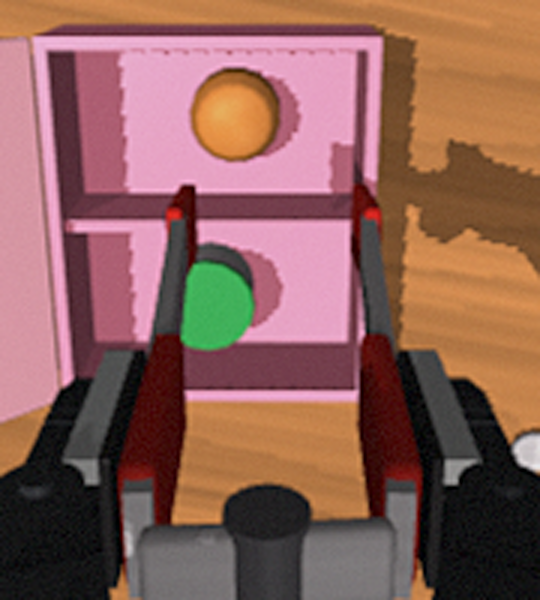

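>>> {"fn": "carry_out", "kwargs": {
  "steps": [
    {"dp": [0.13, -0.34, 0], "angular": [0, 0, 0], "gripper": 0.47},
    {"dp": [0, 0, 0.5], "angular": [0, 0, 0], "gripper": 0.47},
    {"dp": [0, 0, 0.6], "angular": [0, 0, 0], "gripper": 0.47},
    {"dp": [0, 0, 0.4], "angular": [0, 0, 0], "gripper": 0.47},
    {"dp": [0, 0, 0], "angular": [0, 0, 0], "gripper": 0.47}
  ]
}}

```text
t: 20.7
ee_pos: [0.6181, 0.16, 0.1721]
eef_rot: [0.996, 0.094, -0.002, 0.0]
ft_force: [0.4, -1.2, -0.5]
gripper_width: 0.0458
```

Run:
```python
from cell import *
from h import *
s=read_state();st(s)
i,im,s=snap('wrist','w16')
a=cv2.resize(im[130:330,230:410],None,fx=2.6,fy=2.6,interpolation=cv2.INTER_CUBIC)
i,im,s=snap('scene','s16')
b=cv2.resize(im[165:245,330:420],None,fx=6.5,fy=6.5,interpolation=cv2.INTER_CUBIC)[:520,:330*2]
cv2.imwrite('pics/w16c.png',a);cv2.imwrite('pics/s16c.png',b)
```

```text
t 20.7 p [0.6181 0.16   0.1721] F [ 0.4 -1.2 -0.5] w 0.0458
tool x [ 0.982  0.187 -0.004] y [ 0.187 -0.982  0.   ] z [-0.004 -0.001 -1.   ]
```

View pics/w16c.png

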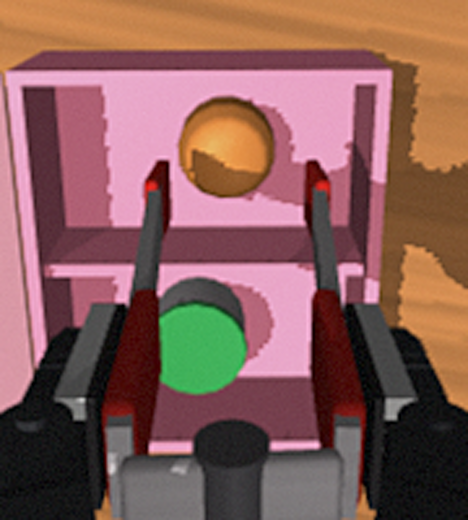

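View pics/s16c.png

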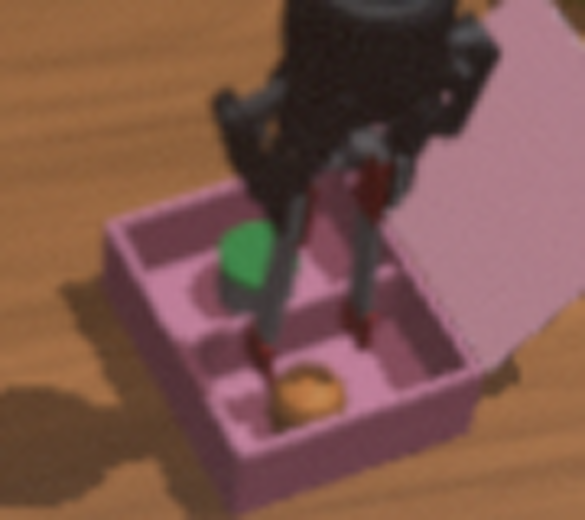

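Run:
```python
from h import *
i,im=load('w16')
e=np.array([.6181,.16,.1721]);R=np.array([[.982,.187],[.187,-.982]])
for uv in [(316.9,186.9)]:
  for z in(.02,.025):
    p=plane(i,uv,z);print(p.round(4),R@(p[:2]-e[:2]))
for uv in [(291,190),(294.5,213),(347,190),(353,215)]:
    for z in (.063,): p=plane(i,uv,z);print(p.round(4),R@(p[:2]-e[:2]))
```

```text
[0.6189 0.162  0.02  ] [ 0.00113456 -0.00180943]
[0.6202 0.1622 0.025 ] [ 0.00249127 -0.00175488]
[0.6231 0.1865 0.063 ] [ 0.00985266 -0.02508099]
[0.6015 0.1797 0.063 ] [-0.01262294 -0.02249917]
[0.6327 0.1361 0.063 ] [0.00987472 0.02623302]
[0.6098 0.1252 0.063 ] [-0.01461256  0.03263935]
```

>>> {"fn": "carry_out", "kwargs": {
  "steps": [
    {"dp": [0.04, -0.06, 0], "angular": [0, 0, 0], "gripper": 0.47},
    {"dp": [0, 0, 0.4], "angular": [0, 0, 0], "gripper": 0.47},
    {"dp": [0, 0, 0.4], "angular": [0, 0, 0], "gripper": 0.47},
    {"dp": [0, 0, 0.24], "angular": [0, 0, 0], "gripper": 0.47},
    {"dp": [0, 0, 0], "angular": [0, 0, 0], "gripper": 0.47}
  ]
}}

```text
t: 21.42
ee_pos: [0.6192, 0.1634, 0.1198]
eef_rot: [0.996, 0.094, -0.002, 0.0]
ft_force: [0.6, -0.8, -0.8]
gripper_width: 0.0461
```

Run:
```python
from cell import *
from h import *
s=read_state();st(s)
i,im,s=snap('wrist','w17')
a=cv2.resize(im[130:330,230:410],None,fx=2.6,fy=2.6,interpolation=cv2.INTER_CUBIC)
cv2.imwrite('pics/w17c.png',a)
```

```text
t 21.43 p [0.6192 0.1634 0.1198] F [ 0.6 -0.8 -0.8] w 0.0461
tool x [ 0.982  0.188 -0.004] y [ 0.188 -0.982  0.   ] z [-0.004 -0.001 -1.   ]
```

View pics/w17c.png

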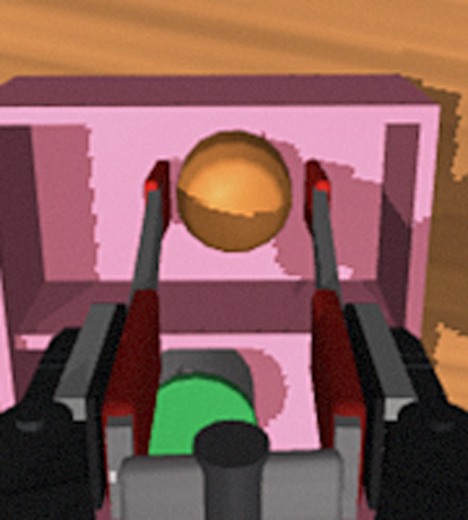

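>>> {"fn": "carry_out", "kwargs": {
  "steps": [
    {"dp": [0, 0, 0], "angular": [0, 0, 0], "gripper": 0.49},
    {"dp": [0, 0, 0], "angular": [0, 0, 0], "gripper": 0.51},
    {"dp": [0, 0, 0], "angular": [0, 0, 0], "gripper": 0.53},
    {"dp": [0, 0, 0], "angular": [0, 0, 0], "gripper": 0.56},
    {"dp": [0, 0, 0], "angular": [0, 0, 0], "gripper": 0.6},
    {"dp": [0, 0, 0], "angular": [0, 0, 0], "gripper": 0.6}
  ]
}}

```text
t: 22.22
ee_pos: [0.6215, 0.1643, 0.1231]
eef_rot: [0.996, 0.094, 0.001, -0.0]
ft_force: [0.2, -0.2, 2.6]
gripper_width: 0.0426
```

Run:
```python
from cell import *
from h import *
s=read_state();st(s)
i,im,s=snap('wrist','w18')
a=cv2.resize(im[130:330,230:410],None,fx=2.6,fy=2.6,interpolation=cv2.INTER_CUBIC)
cv2.imwrite('pics/w18c.png',a)
```

```text
t 22.23 p [0.6215 0.1643 0.1231] F [ 0.2 -0.2  2.6] w 0.0426
tool x [0.982 0.188 0.002] y [ 0.188 -0.982 -0.   ] z [ 0.001  0.    -1.   ]
```

View pics/w18c.png

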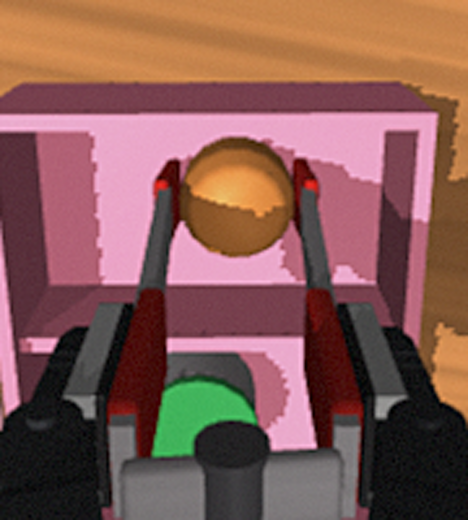

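>>> {"fn": "carry_out", "kwargs": {
  "steps": [
    {"dp": [0, 0, 0], "angular": [0, 0, 0], "gripper": 0.7},
    {"dp": [0, 0, -0.1], "angular": [0, 0, 0], "gripper": 0.7},
    {"dp": [0, 0, -0.2], "angular": [0, 0, 0], "gripper": 0.7},
    {"dp": [0, 0, -0.3], "angular": [0, 0, 0], "gripper": 0.7},
    {"dp": [0, 0, -0.3], "angular": [0, 0, 0], "gripper": 0.7},
    {"dp": [0, 0, 0], "angular": [0, 0, 0], "gripper": 0.7}
  ]
}}

```text
t: 23.02
ee_pos: [0.6224, 0.1648, 0.17]
eef_rot: [0.996, 0.094, 0.002, -0.0]
ft_force: [0.3, -0.3, -1.1]
gripper_width: 0.0428
```

Run:
```python
from cell import *
from h import *
s=read_state();st(s)
i,im,s=snap('wrist','w19')
a=cv2.resize(im[130:330,230:410],None,fx=2.2,fy=2.6,interpolation=cv2.INTER_CUBIC)
i,im,s=snap('scene','s19')
b=cv2.resize(im[165:245,340:400],(390,520),interpolation=cv2.INTER_CUBIC)
cv2.imwrite('pics/w19c.png',np.hstack([a,b]))
```

```text
t 23.02 p [0.6224 0.1648 0.17  ] F [ 0.3 -0.3 -1.1] w 0.0428
tool x [0.982 0.188 0.005] y [ 0.188 -0.982 -0.   ] z [ 0.005  0.001 -1.   ]
```

View pics/w19c.png

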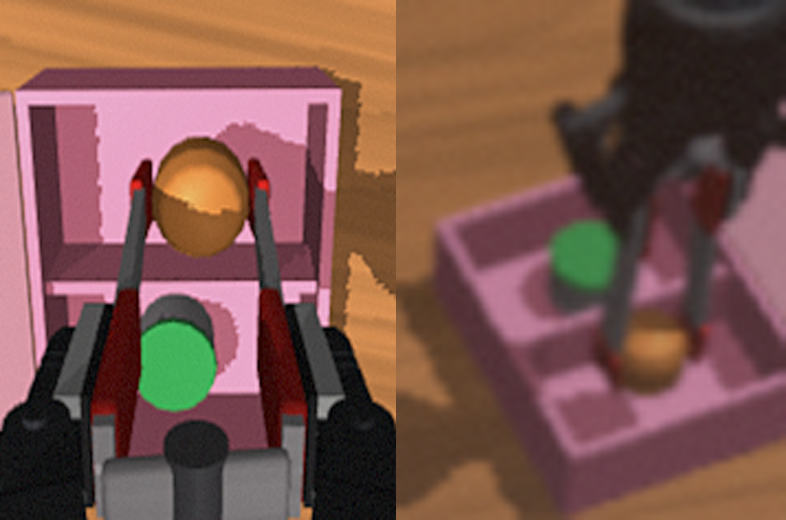

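>>> {"fn": "carry_out", "kwargs": {
  "steps": [
    {"dp": [0, 0, -0.2], "angular": [0, 0, 0], "gripper": 0.7},
    {"dp": [0, 0, -0.4], "angular": [0, 0, 0], "gripper": 0.7},
    {"dp": [0, 0, -0.4], "angular": [0, 0, 0], "gripper": 0.7},
    {"dp": [0, 0, -0.4], "angular": [0, 0, 0], "gripper": 0.7},
    {"dp": [0, 0, -0.4], "angular": [0, 0, 0], "gripper": 0.7},
    {"dp": [0, 0, -0.4], "angular": [0, 0, 0], "gripper": 0.7},
    {"dp": [0, 0, -0.3], "angular": [0, 0, 0], "gripper": 0.7},
    {"dp": [0, 0, -0.1], "angular": [0, 0, 0], "gripper": 0.7},
    {"dp": [0, 0, 0], "angular": [0, 0, 0], "gripper": 0.7},
    {"dp": [0, 0, 0], "angular": [0, 0, 0], "gripper": 0.7},
    {"dp": [0, 0, 0], "angular": [0, 0, 0], "gripper": 0.7}
  ]
}}

```text
t: 24.5
ee_pos: [0.6204, 0.1638, 0.2962]
eef_rot: [0.996, 0.094, -0.001, 0.0]
ft_force: [0.5, 0.1, -1.4]
gripper_width: 0.0426
```

Run:
```python
from cell import *
from h import *
s=read_state();st(s);print(s['joint_velocities'].round(3))
i,im,s=snap('wrist','w20')
i,im,s=snap('scene','s20')
```

```text
t 24.5 p [0.6204 0.1638 0.2962] F [ 0.5  0.1 -1.4] w 0.0426
tool x [ 0.982  0.188 -0.002] y [ 0.188 -0.982  0.   ] z [-0.002 -0.    -1.   ]
[ 0.    -0.002 -0.001 -0.005  0.    -0.    -0.001]
```

View pics/w20.png

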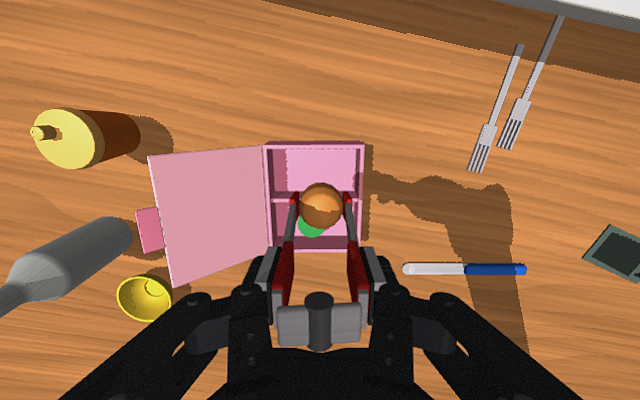

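View pics/s20.png

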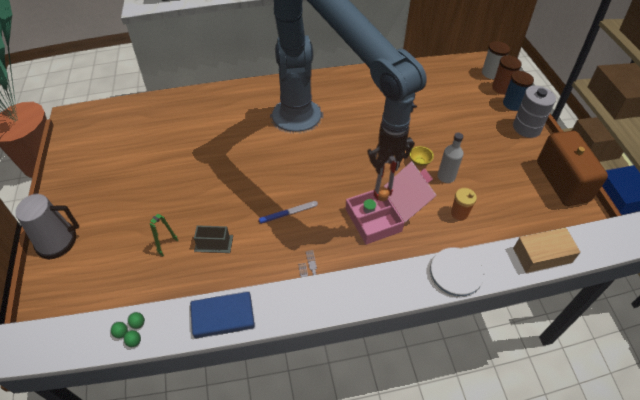

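Run:
```python
from cell import *
from h import *
w,_=load('w20');s,_=load('s20'); print('roll centre',tri([(w,(321,205)),(s,(383,194))]).round(3))
print(close_job())
```

```text
roll centre [0.621 0.162 0.198]
the job is handed in; nothing more can be done
None
```

I did the whole job in the order asked and handed it in at about 24.5 s. The roll was still held up in the red-tipped tongs.

- **Lid:** I slid the blue-handled knife's blade under the lid's tab and levered the lid open. It stayed lying back after I withdrew the blade. The wrist force readings stayed around 1–2 N during the levering.
- **Knife:** It lies flat on the teak board, about 10 cm from the box.
- **Tongs and roll:** I took the red-tipped tongs from the caddy, closed them on the roll and lifted it straight out. In the pictures only the tong jaws touched the roll.
- **Last checks:** The final pictures place the roll's centre at about 0.198 m, so its base is about 0.18 m above the board. The pot was still in its compartment. The forks, katori, flask and sipper showed no sign of having moved.
- **Readings that disagreed:**
  - The blade looked about 10 mm longer than stated, probably its rounded tip; I allowed for this.
  - The wrist camera and the fixed cameras differed by about 3–4 mm on the box; for the last approach I used the wrist camera.
  - The TCP rose about 3 mm while the tongs closed on the roll, with about 2.6 N upward. The jaws may have touched the box floor.

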